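Let the glass eyes out of the lidded dispenser

ROBOT

A 6-joint arm with a two-finger parallel gripper is mounted at the origin on the work surface. World frame = base frame: x ahead of the robot, y to its left, z up, the work surface at z = 0. Lengths are in m, angles in rad, forces in N, time in s.
With the tool pointing down it reaches from about 0.3 to 0.85 m from the base axis. Payload 4.2 kg.
Tool frame: the origin (TCP) lies at the very end of the fingers, on their centre line; the grasp point (between the pads) lies 19 mm behind it; z points along the fingers, y is the line along which they close (so a half turn about z gives the same grasp; the last joint's range is limited). The gripper opens to 91 mm and grips with 3 to 60 N. Pads are 32 mm wide; open, the fingers measure 118 mm over their backs; the gripper's body (76 mm by 178 mm) begins 60 mm behind the grasp point.
Start: joints at [-1.241, 0.32, 1.565, -0, 1.257, -0.02], TCP at [0.197, -0.54, 0.176] pointing down, gripper open.
Joint ranges: [-3.11, 3.11], [-0.84, 2.01], [0.21, 2.61], [-1.34, 4.49], [0.05, 2.63], [-2.56, 2.56]. Speed limits (rad/s): [2.57, 2.57, 3.14, 3.14, 3.14, 3.14].

INTERFACE

Orientations are given as a unit quaternion [x, y, z, w].
In Python, from plant import telemetry, viewer, ticket gives the robot as it stands.
- The arm moves only by the tool apply_moves, never from a script. Its argument "moves" is a list of rows, each a list of 7 numbers: the opening, from 0 (shut) to 1 (fully open), then the shift along the tool's x, y, z each as a share of 200 mm, from -1 to 1, then the turn, a rotation vector about the tool's x, y, z each as a share of 180 degrees, from -1 to 1. In form: [[fingers, x, y, z, wx, wy, wz], ...]. A call has exactly 10 rows; each row is the pose to reach, as a shift and turn from the pose commanded when the call began, along the tool's axes at that moment, turning the shorter way round; what a row does not reach only later rows make up. A row lasts 1/10 s, in which the tool goes at most 50 mm and 8.59 degrees, less where a joint would pass 70% of its speed; a pose out of reach is approached as far as the arm can. A call with a number of a shift or a turn outside -1 to 1 is refused whole. A call with a gripper value outside its range is refused whole. The fingers move at their own pace and stop on an object; the grip force is fixed at half the most. Time passes only in rows, so rows that repeat a pose let the fingers close, or fill a call up. It gives the time, the measured TCP pose, the force, the opening and the grip force at its end, in the units of the state.
- telemetry.read_state(): the state, without advancing time (a new reading comes with each control period).
- viewer.snapshot(name): name is "scene" or "top" or "wrist"; returns a dict with "color" (420x560x3 uint8, red, green, blue), "K" (3x3 intrinsics, pixels), "dist_coeffs" ([k1, k2, p1, p2, k3] as OpenCV has them; the pictures are not rectified), "xyz" and "orientation" of the camera in the world; the wrist camera has in their place "mount" (4x4, takes a point from camera to tool coordinates, whose origin is the TCP and whose axes are the flange's). Camera axes: x right, y up, looking along -z (the intrinsics and any distortion apply to the point x, -y, -z); pixel columns grow to the right and rows downward; lengths in m; the calibration is good to about 2 mm. A picture is of the moment at which its call begins: read the wrist's pose just before it. There is no depth.
- ticket.finish_job(): hands the job in; it is judged then, once.
The state is a dict: "time": time; "joints": joint angles; "qvel": joint speeds; "tau": joint torques, N m; "ee_pos": TCP position; "tcp_rot": TCP orientation; "wrist_force": force on the tool from outside, world axes, zero at the start; "moment": the same for the moment, N m; "gripper_width": finger opening in m; "grasp_force": force on a finger pad.
Only numpy, scipy, OpenCV 4.12 (cv2) and the standard library are available. Lean on these libraries where they do the work, as an engineer would, in place of code of your own. Each camera call takes 0.05 s, during which the arm holds its last target. There are 200 camera calls.

TASK

Push the catch tray along its rails until it is fully home under the dispenser's mouth, then press the dispenser's lever all the way down so that the lid lifts, and keep it down until all three glass eyes have rolled into the tray. Then ease the lever back up with the finger still on it, so that the lid comes down gently and does not slam, and leave the lid shut, the tray home and the eyes in it. Only push and press: work the lid by its lever alone, do not touch or pick up the eyes, and leave the things around the dispenser where they are.

Things in the scene. Friction and masses are not known exactly. Their poses are not given: they have to be found in the camera images.
- dispenser: The dispenser, fixed: a board 275 x 460 x 10 mm (edges x -185, +90, y -270, +190 mm in this frame) with a cream bin (y within +-58, x -75 to +77 mm, floor sloping to the mouth at -x, closed by the lid). The tray runs on rails along y in front of the mouth; the lever is on the +y side. Origin on the table top under the bin's middle, z up; -x faces the robot within 16 degrees.
- tray (a joint): How far the catch tray stands out from home, in m: 0 = fully home under the mouth, against its stop; it starts 0.05 to 0.12 out towards the dispenser's -y. It slides only along the dispenser's y; about 2 N moves it and it stays where it is left.
- tray_end (a point): Middle of the top edge of the tray's outer (-y) end, on the outside face, which is upright, 98 mm wide along x, from 10 to 50 mm above the table. Push on that face below the edge, towards the dispenser's +y, to send the tray home. Axes as the dispenser's. Home, it lies at (-126, -76, 50) mm in the dispenser's frame.
- tray_in (a point): Centre of the tray's inner floor, axes as the dispenser's. Tray: open on top, outside 98 (x) x 150 (y) x 40 mm, walls 4 mm; inside 90 x 142 mm, rim 36 mm above this point.
- lever (a joint): Lever angle in rad: 0 = up at rest, 0.35 = fully down on its stop. A spring always pushes it back up, so it flies up and slams the lid if let go; it needs about 3 N at the pad to start and 5 N fully down.
- pad_top (a point): Centre of the top of the lever's flat black pad, 55 (x) x 60 (y) x 10 mm. Moves with the lever: in the dispenser's frame at (-136, 150, 162) mm at rest, (-139, 150, 113) fully down; press it straight down. The pad slopes 10 degrees one way at rest, 10 the other when down. The lever pivots about the dispenser's y at x = 0, z = 130; its arm runs at y = 86 mm.
- lid (a joint): Lid angle in rad: 0 = shut, 0.70 = fully open. Geared to the lever: lid angle = 2 x lever angle. It is hinged along the dispenser's y at x = 64, z = 130 mm at the bin's rear and its front rises.
- lid_front (a point): Middle of the lid's front top edge, at (-79, 0, 136) mm in the dispenser's frame when shut, 233 mm above the table when open. The lid is a clear panel in a steel frame, 145 x 122 mm, with an aluminium skirt 62 mm deep hanging from its front that holds the eyes back. Let go from open it slams; shutting slower than 2 rad/s is gentle.
- eye1: Glass eye, a ball 28 mm across, 20 to 40 g, origin at its centre (its axes turn as it rolls). At the start it waits in the bin behind the lid's skirt; it rolls out into the tray by itself in about a second once the lid is open.
- eye2: Glass eye, a ball 28 mm across, 20 to 40 g, origin at its centre (its axes turn as it rolls). At the start it waits in the bin behind the lid's skirt; it rolls out into the tray by itself in about a second once the lid is open.
- eye3: Glass eye, a ball 28 mm across, 20 to 40 g, origin at its centre (its axes turn as it rolls). At the start it waits in the bin behind the lid's skirt; it rolls out into the tray by itself in about a second once the lid is open.
- vial1: Bystander: clear vial with white cap, 32 mm across, 65 mm tall, standing just on the robot's side of the dispenser; origin at the centre of its underside.
- vial2: Bystander: clear vial with white cap, 38 mm across, 75 mm tall, standing beyond the lever's side of the dispenser; origin at the centre of its underside.
- jar: Bystander: glass jar with white cap, 56 mm across, 70 mm tall, standing on the robot's side of the dispenser near the tray; origin at the centre of its underside.
- eye_block: Bystander: wooden block 60 x 90 x 20 mm set with six glass eyes, lying on the dispenser's board beside the bin, behind the rails; origin at the centre of its underside.
- spatula: Bystander: modelling spatula 170 mm long lying on the table to the left; origin at the centre of its underside.
- brush: Bystander: brush 180 mm long lying on the table to the left; origin at the centre of its underside.
- mug: Bystander: white mug 80 mm across, 90 mm tall, on the right; origin at the centre of its underside.

How it is judged:
By the outcome, as a careful person would: the job done as asked, in the order asked, and still so for the second after the job is handed in, with the robot touching nothing.
It also fails if it takes over 48 s, if anything falls off the work surface, if the arm or the gripper's body presses on something with over 40 N, if the wrist force passes 120 N, or if a joint passes its speed limit or range.

## Working session

There is one attempt and no reset: what is moved stays moved. The work goes in short steps, Python scripts to look and compute and a tool call to move; the robot and the scene stay as the last step left them, time stands still between calls to the robot, and variables do not carry over. Pictures are saved under pics/ and viewed, at most 10 in all, crops included, and the job is handed in when it is done.

Besides the shell and the picture viewer there is one more tool, called after ">>>" as a command line: name --pt "numbers of a row" for each row, then --argument value for the rest. apply_moves: Moves the arm, as the interface text tells. Its arguments: {"type":"object","properties":{"moves":{"type":"array","items":{"type":"array","items":{"type":"number","minimum":-1,"maximum":1}}}},"required":["moves"]}

```bash
mkdir -p pics; ls; cat > h.py <<'E'
import numpy as np, cv2
from scipy.spatial.transform import Rotation as R
from plant import telemetry, viewer, ticket
def snap(n,f):
    s=viewer.snapshot(n); cv2.imwrite(f'pics/{f}.png',s['color'][:,:,::-1]); np.save(f'pics/{f}.npy',s,allow_pickle=True); return s
def load(f): return np.load(f'pics/{f}.npy',allow_pickle=True).item()
def ray(s,uv):
    p=cv2.undistortPoints(np.array([[uv]],float),s['K'],np.array(s['dist_coeffs'],float))[0,0]
    d=R.from_quat(s['orientation']).apply([p[0],-p[1],-1]); return np.array(s['xyz']),d
def onz(s,uv,z):
    o,d=ray(s,uv); return o+d*(z-o[2])/d[2]
def proj(s,P):
    q=R.from_quat(s['orientation']).inv().apply(np.atleast_2d(P)-s['xyz']); q=q*[1,-1,-1]
    return cv2.projectPoints(q,np.zeros(3),np.zeros(3),s['K'],np.array(s['dist_coeffs'],float))[0][:,0]
E
python3 - <<'E'
from h import *
a=telemetry.read_state(); print(a)
for n in('scene','top'):
    s=snap(n,n+'0'); print(s['xyz'],s['orientation'],s['K'])
E
```

```text
pics
{'time': 0.0, 'joints': array([-1.24097079e+00,  3.20298112e-01,  1.56568113e+00,  1.30241492e-05,
        1.25740730e+00, -1.99962817e-02]), 'qvel': array([-0.00179702,  0.00011335,  0.00018281, -0.00108598, -0.00129285,
       -0.00100617]), 'tau': array([ 1.34642014e-03, -4.12455368e+01, -2.31969130e+01,  7.26241199e-02,
        4.56223497e-02, -1.62880160e-04]), 'ee_pos': array([ 0.19688882, -0.5396219 ,  0.17471597]), 'tcp_rot': array([ 9.84742000e-01,  1.74018356e-01, -1.32275812e-04, -8.87159015e-04]), 'wrist_force': array([-0.85567642,  0.63738431, -0.3936176 ]), 'moment': array([ 0.02286465,  0.00064026, -0.04403463]), 'grasp_force': 0.0, 'gripper_width': 0.09124598065747923}
[ 0.97865835 -0.53490995  1.18057459] [0.25652979 0.09201321 0.3363494  0.90144058] [[424.23495087   0.         278.66563692]
 [  0.         424.23495087 213.98050585]
 [  0.           0.           1.        ]]
[ 0.27107759 -0.0467804   1.8282368 ] [-0.06244148  0.0559407   0.7078786  -0.70134127] [[448.0972796    0.         280.21800508]
 [  0.         448.0972796  208.74369333]
 [  0.           0.           1.        ]]
```

View pics/scene0.png

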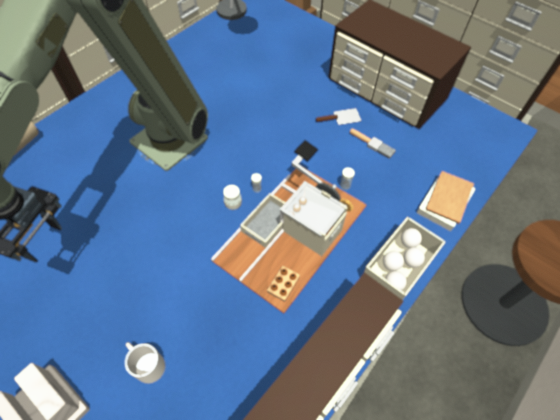

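View pics/top0.png

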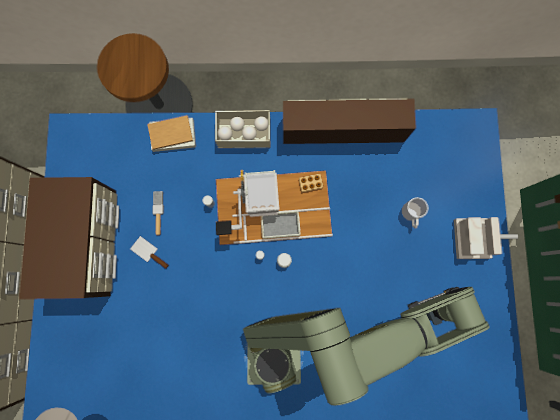

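The scene view shows the board, with the tray at about (265,218), the pad at (306,150), the jar at (232,197) and vial1 at (256,183). In the top view the board spans about (216–332, 170–244), the tray is at (281,225), the pad at (224,228), vial1 at (260,255) and the jar at (284,261).

```bash
python3 - <<'E'
from h import *
for n,box in (('top0',(205,160,345,275)),('scene0',(200,130,380,320))):
    s=load(n); im=s['color']; hsv=cv2.cvtColor(im,cv2.COLOR_RGB2HSV)
    x0,y0,x1,y1=box; M=np.zeros(im.shape[:2],np.uint8); M[y0:y1,x0:x1]=255
    m=cv2.bitwise_and(M,cv2.inRange(hsv,(3,90,60),(20,255,255)))
    m=cv2.morphologyEx(m,cv2.MORPH_OPEN,np.ones((3,3)))
    pts=np.argwhere(m)[:,::-1]
    w=np.array([onz(s,p,0.01)[:2] for p in pts[::2]])*1000
    r=cv2.minAreaRect(w.astype(np.float32)); print(n,'board',r,cv2.boxPoints(r).round())
    k=cv2.bitwise_and(M,cv2.inRange(hsv,(0,0,0),(180,255,50)))
    c,_=cv2.findContours(k,0,2)
    for q in c:
        if cv2.contourArea(q)>60:
            (u,v),_,_=cv2.minAreaRect(q); print('dark',u,v,cv2.contourArea(q),onz(s,(u,v),.157).round(4))
    if 1: cv2.imwrite(f'pics/crop_{n}.png',cv2.resize(im[y0:y1,x0:x1,::-1],None,fx=(5.5 if n=='top0' else 3.1),fy=(5.2 if n=='top0' else 3.1),interpolation=2))
E
```

```text
top0 board ((587.65087890625, -1.6157989501953125), (272.6125793457031, 457.8856506347656), 4.007509708404541) [[ 436.  217.]
 [ 468. -240.]
 [ 740. -220.]
 [ 708.  236.]]
dark 223.0 227.5 164.0 [0.4846 0.1831 0.157 ]
scene0 board ((690.566162109375, 130.20709228515625), (492.2037048339844, 712.1895751953125), 4.528425693511963) [[ 417.  466.]
 [ 473. -244.]
 [ 964. -205.]
 [ 908.  505.]]
dark 305.6800231933594 150.26002502441406 156.0 [0.4826 0.1791 0.157 ]
```

View pics/crop_scene0.png

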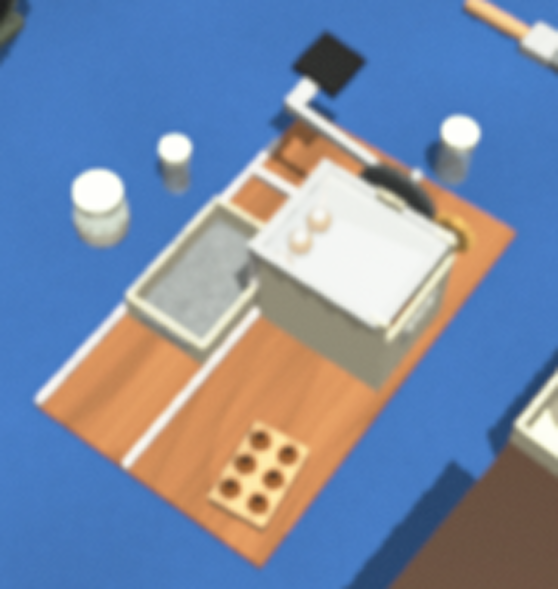

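The crop shows the tray's outer top corners at crop (128,297) and (203,350), with the jar cap at (98,190) and the vial1 cap at (175,148). The pad is at (330,62).

```bash
cat >> h.py <<'E'
yaw=np.deg2rad(4.0); O=np.array([.6323,.0416]); c,s_=np.cos(yaw),np.sin(yaw); RD=np.array([[c,-s_],[s_,c]])
def d2w(x,y): return O+RD@[x,y]
def w2d(p): return RD.T@(np.asarray(p)[:2]-O)
def rel(cp,ang,tp):  # commanded pos, tool-x yaw deg, target pos -> shares of 200mm
    a=np.deg2rad(ang); tx=np.array([np.cos(a),np.sin(a),0]); ty=np.array([np.sin(a),-np.cos(a),0]); d=np.array(tp)-cp
    return np.array([d@tx,d@ty,-d[2]])/.2
E
python3 - <<'E'
from h import *
s=load('scene0'); f=lambda u,v:(200+u/3.1,130+v/3.1)
for n,p,z in (('traynear',(128,297),.05),('trayfar',(203,350),.05),('trayin',(220,198),.05),('pad',(330,62),.162),('jar',(98,190),.07),('vial1',(175,148),.065),('vial2',(460,132),.075),('bc1',(38,400),.01),('bc2',(262,565),.01),('bc3',(515,232),.01)):
    w=onz(s,f(*p),z); print(n,w.round(4),(w2d(w)*1000).round(1))
t=load('top0')
for n,p,z in (('jar',(284.5,260.5),.07),('vial1',(260,254.5),.065)): w=onz(t,p,z); print(n,(w2d(w)*1000).round(1))
st=telemetry.read_state()['ee_pos']; print(st)
E
```

```text
traynear [ 0.4705 -0.1108  0.05  ] [-172.1 -140.7]
trayfar [ 0.5661 -0.1062  0.05  ] [ -76.4 -142.8]
trayin [0.4608 0.0383 0.05  ] [-171.3    8.7]
pad [0.4862 0.178  0.162 ] [-136.3  146.3]
jar [ 0.3691 -0.0465  0.07  ] [-268.7  -69.5]
vial1 [0.39   0.0474 0.065 ] [-241.3   22.7]
vial2 [0.607  0.2547 0.075 ] [-10.3 214.3]
bc1 [ 0.4662 -0.2384  0.01  ] [-185.2 -267.8]
bc2 [ 0.74   -0.2212  0.01  ] [  89.1 -269.6]
bc3 [0.7074 0.2316 0.01  ] [ 88.1 184.3]
jar [-274.1  -69.4]
vial1 [-242.9   24.5]
[ 0.19686946 -0.53968341  0.17479476]
```

>>> apply_moves --pt "0 0.1 -0.06 0 0 0 0.009" --pt "0 0.2 -0.12 0 0 0 0.018" --pt "0 0.3 -0.18 0 0 0 0.027" --pt "0 0.4 -0.24 0 0 0 0.036" --pt "0 0.5 -0.3 0 0 0 0.045" --pt "0 0.6 -0.36 0 0 0 0.054" --pt "0 0.7 -0.42 0 0 0 0.063" --pt "0 0.8 -0.48 0 0 0 0.072" --pt "0 0.9 -0.54 0 0 0 0.081" --pt "0 1.0 -0.6 0 0 0 0.089"

```text
time: 1.1
ee_pos: [0.3441, -0.3579, 0.1752]
tcp_rot: [0.999, 0.035, -0.0, -0.0]
wrist_force: [-0.3, -0.7, -0.3]
gripper_width: 0.0139
grasp_force: 0.0
```

>>> apply_moves --pt "0 0.09 -0.095 0 0 0 0" --pt "0 0.2 -0.2 0 0 0 0" --pt "0 0.31 -0.31 0 0 0 0" --pt "0 0.42 -0.43 0 0 0 0" --pt "0 0.54 -0.56 0 0 0 0" --pt "0 0.66 -0.69 0.05 0 0 0" --pt "0 0.77 -0.8 0.12 0 0 0" --pt "0 0.86 -0.9 0.2 0 0 0" --pt "0 0.9 -0.947 0.27 0 0 0" --pt "0 0.9 -0.947 0.3 0 0 0"

```text
time: 2.1
ee_pos: [0.5098, -0.1557, 0.1137]
tcp_rot: [0.999, 0.036, -0.001, -0.001]
wrist_force: [-0.2, -0.8, 0.6]
gripper_width: 0.0005
grasp_force: 0.0
```

```bash
python3 - <<'E'
from h import *
a=telemetry.read_state(); print(a['ee_pos'],a['tcp_rot'],w2d(a['ee_pos'])*1000,a['gripper_width'])
s=viewer.snapshot('wrist'); cv2.imwrite('pics/w1.png',s['color'][:,:,::-1])
E
```

```text
[ 0.50978266 -0.15573494  0.11374582] [ 9.99338332e-01  3.63374773e-02 -1.44394234e-03 -6.33592442e-04] [-135.9842824  -188.30786306] 0.0005105988596765515
```

View pics/w1.png

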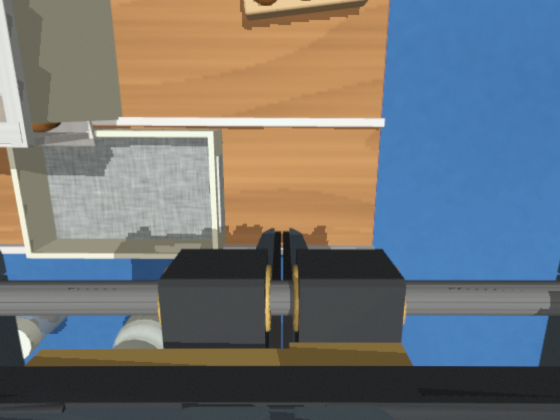

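The wrist view shows the tray's outer end at about (218,190), and the shut fingers at (282,240) are clear of it on the -y side. Next I'll lower the tool and approach.

>>> apply_moves --pt "0 0 0 0.08 0 0 0" --pt "0 0 0 0.18 0 0 0" --pt "0 0 0 0.28 0 0 0" --pt "0 0 0 0.37 0 0 0" --pt "0 0 0 0.42 0 0 0" --pt "0 0 -0.03 0.42 0 0 0" --pt "0 0 -0.06 0.42 0 0 0" --pt "0 0 -0.1 0.42 0 0 0" --pt "0 0 -0.14 0.42 0 0 0" --pt "0 0 -0.17 0.42 0 0 0"

```text
time: 3.15
ee_pos: [0.508, -0.1226, 0.0322]
tcp_rot: [0.999, 0.035, 0.001, 0.0]
wrist_force: [-0.8, 0.5, 0.1]
gripper_width: 0.0003
grasp_force: 0.0
```

>>> apply_moves --pt "0 0 -0.02 0 0 0 0" --pt "0 0 -0.05 0 0 0 0" --pt "0 0 -0.08 0 0 0 0" --pt "0 0 -0.11 0 0 0 0" --pt "0 0 -0.15 0 0 0 0" --pt "0 0 -0.19 0 0 0 0" --pt "0 0 -0.22 0 0 0 0" --pt "0 0 -0.25 0 0 0 0" --pt "0 0 -0.27 0 0 0 0" --pt "0 0 -0.28 0 0 0 0"

```text
time: 4.15
ee_pos: [0.5038, -0.0672, 0.0315]
tcp_rot: [0.999, 0.035, 0.0, 0.0]
wrist_force: [-1.1, -0.5, -0.2]
gripper_width: 0.0004
grasp_force: 0.0
```

>>> apply_moves --pt "0 0 -0.01 0 0 0 0" --pt "0 0 -0.02 0 0 0 0" --pt "0 0 -0.03 0 0 0 0" --pt "0 0 -0.035 0 0 0 0" --pt "0 0 -0.04 0 0 0 0" --pt "0 0 -0.045 0 0 0 0" --pt "0 0 -0.05 0 0 0 0" --pt "0 0 -0.055 0 0 0 0" --pt "0 0 -0.055 0 0 0 0" --pt "0 0 -0.055 0 0 0 0"

```text
time: 5.15
ee_pos: [0.503, -0.0566, 0.0315]
tcp_rot: [0.999, 0.035, -0.0, 0.0]
wrist_force: [-0.4, -0.4, 0.2]
gripper_width: 0.0005
grasp_force: 0.0
```

```bash
python3 - <<'E'
from h import *
a=telemetry.read_state(); print(w2d(a['ee_pos'])*1000,a['wrist_force'])
s=snap('scene','s2'); cv2.imwrite('pics/c2.png',cv2.resize(s['color'][150:270,200:350,::-1],None,fx=5,fy=5,interpolation=2))
E
```

```text
[-135.82014268  -88.94310348] [-0.42197849 -0.3878102   0.20313286]
```

View pics/c2.png

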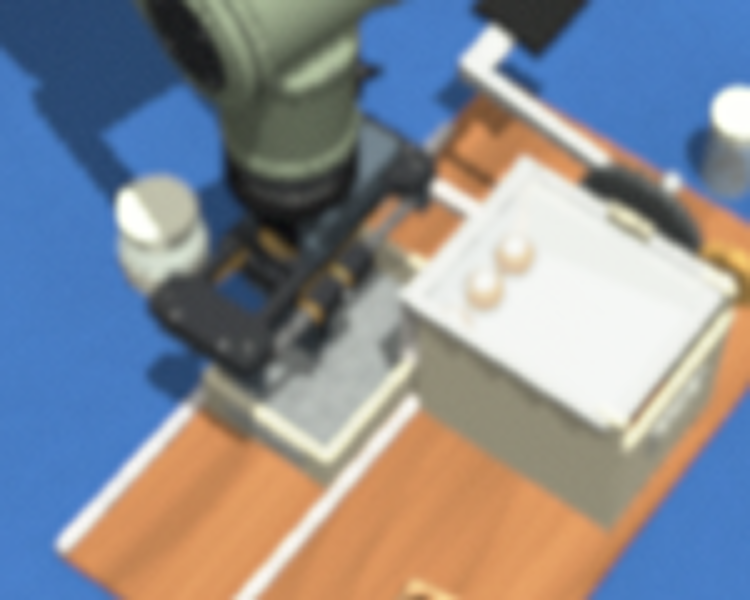

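```bash
python3 - <<'E'
from h import *
a=telemetry.read_state(); print(a['time'],a['ee_pos'])
s=viewer.snapshot('wrist'); w=s['color'].copy(); print(s['mount'])
t=snap('scene','s3'); print((proj(t,[a['ee_pos'],a['ee_pos']+[0,0,.08]])-[200,150])*5, (proj(t,[list(d2w(-.172,-.076))+[.05],list(d2w(-.08,-.076))+[.05],list(d2w(-.172,-.142))+[.05],list(d2w(-.08,-.142))+[.05]])-[200,150])*5)
t2=cv2.resize(t['color'][150:250,210:310],(420,420),interpolation=2)
cv2.imwrite('pics/c3.png',cv2.resize(np.hstack([w,t2])[:,:,::-1],None,fx=.8,fy=.8))
E
```

```text
5.2 [ 0.50301014 -0.05664205  0.03153086]
[[ 7.13917399e-04  9.67647132e-01  2.52306397e-01  7.10330384e-02]
 [ 9.99999744e-01 -6.80658714e-04 -2.19097750e-04 -1.05285861e-03]
 [-4.02747614e-05  2.52306489e-01 -9.67647371e-01 -2.09975726e-01]
 [ 0.00000000e+00  0.00000000e+00  0.00000000e+00  1.00000000e+00]]
[[305.5977867  366.85709707]
 [301.76276793 298.9255084 ]] [[272.1337118  307.79369747]
 [389.33940305 384.33983477]
 [205.21814245 380.48741002]
 [323.48556347 460.33221334]]
```

View pics/c3.png

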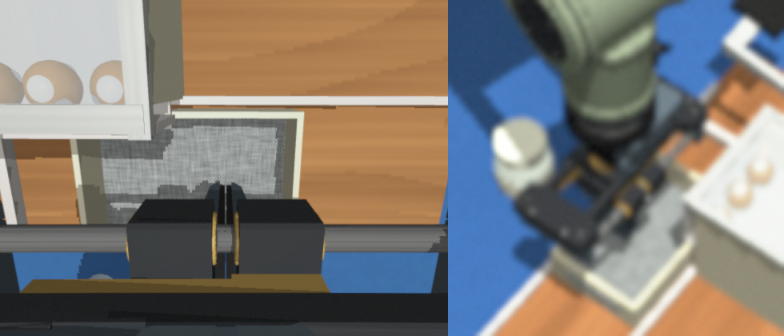

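The tray hasn't moved: its end is still at about y=-142 mm, and the fingers have passed over its rim and are inside it. The tips are evidently higher than reported, so I'll lift, back off and approach lower.

>>> apply_moves --pt "0 0 0 -0.12 0 0 0" --pt "0 0 0 -0.25 0 0 0" --pt "0 0 0 -0.25 0 0 0" --pt "0 0 0.06 -0.25 0 0 0" --pt "0 0 0.16 -0.25 0 0 0" --pt "0 0 0.28 -0.25 0 0 0" --pt "0 0 0.4 -0.25 0 0 0" --pt "0 0 0.48 -0.25 0 0 0" --pt "0 0 0.5 -0.25 0 0 0" --pt "0 0 0.5 -0.25 0 0 0"

```text
time: 6.3
ee_pos: [0.5095, -0.1567, 0.0809]
tcp_rot: [0.999, 0.034, -0.001, -0.0]
wrist_force: [-0.3, -0.3, -0.0]
gripper_width: 0.0006
grasp_force: 0.0
```

```bash
python3 - <<'E'
from h import *
a=telemetry.read_state(); print(a['time'],a['ee_pos'],w2d(a['ee_pos']))
s=viewer.snapshot('wrist'); K=s['K'];D=np.array(s['dist_coeffs'],float); M=np.linalg.inv(s['mount'])
def pw(P):
    q=(M[:3,:3]@np.array(P).T).T+M[:3,3]; return cv2.projectPoints(q*[1,-1,-1],np.zeros(3),np.zeros(3),K,D)[0][:,0].round(0).tolist()
for z in (0,-.012,-.024,-.04): print(z,pw([[0,0,z],[.016,0,z],[-.016,0,z],[0,.0135,z],[0,-.0135,z]]))
t=snap('scene','s4'); print((proj(t,[a['ee_pos'],a['ee_pos']+[0,0,.025]])-[200,150])*5)
A=cv2.resize(s['color'][200:300,200:350],(600,400),interpolation=2)
u,v=proj(t,[a['ee_pos']])[0].astype(int); print(u,v)
B=cv2.resize(t['color'][v-30:v+20,u-25:u+0+0+25],(200,200),interpolation=2)
im=np.zeros((400,800,3),np.uint8); im[:,:600]=A; im[:200,600:]=B; cv2.imwrite('pics/c4.png',im[:,:,::-1])
E
```

```text
6.3 [ 0.50949236 -0.15668378  0.08085453] [-0.13634007 -0.18923414]
0 [[283.0, 236.0], [283.0, 211.0], [283.0, 261.0], [306.0, 236.0], [261.0, 236.0]]
-0.012 [[283.0, 243.0], [283.0, 216.0], [283.0, 270.0], [307.0, 243.0], [259.0, 243.0]]
-0.024 [[283.0, 251.0], [283.0, 222.0], [283.0, 279.0], [309.0, 251.0], [258.0, 251.0]]
-0.04 [[284.0, 263.0], [284.0, 232.0], [283.0, 292.0], [311.0, 263.0], [256.0, 263.0]]
[[197.34427967 441.47566469]
 [194.22702748 420.89818494]]
239 238
```

View pics/c4.png

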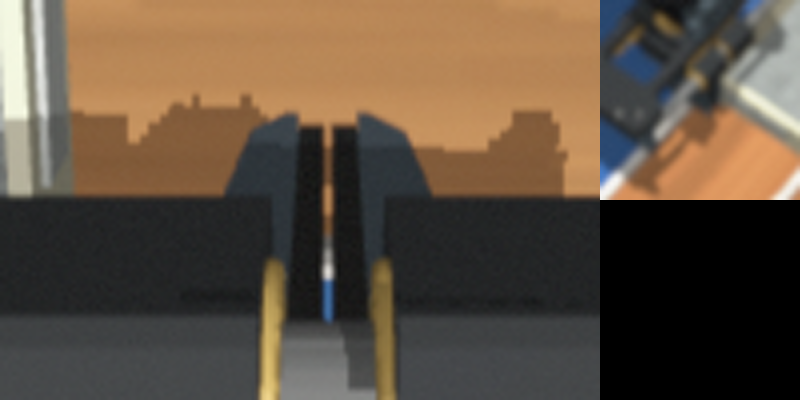

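The wrist crop shows the finger ends at about v=228. In the scene crop the tips sit about 5 px above the projected TCP, so they look roughly 30 mm short of it. I'll descend in small steps and watch the force.

>>> apply_moves --pt "0 0 0 0.08 0 0 0" --pt "0 0 0 0.16 0 0 0" --pt "0 0 0 0.24 0 0 0" --pt "0 0 0 0.28 0 0 0" --pt "0 0 0 0.3 0 0 0" --pt "0 0 0 0.31 0 0 0" --pt "0 0 0 0.32 0 0 0" --pt "0 0 0 0.32 0 0 0" --pt "0 0 0 0.32 0 0 0" --pt "0 0 0 0.32 0 0 0"

```text
time: 7.4
ee_pos: [0.5103, -0.1565, 0.0179]
tcp_rot: [0.999, 0.035, 0.0, 0.0]
wrist_force: [0.6, -0.4, -0.9]
gripper_width: 0.0005
grasp_force: 0.0
```

>>> apply_moves --pt "0 0 0 0.01 0 0 0" --pt "0 0 0 0.015 0 0 0" --pt "0 0 0 0.02 0 0 0" --pt "0 0 0 0.025 0 0 0" --pt "0 0 0 0.03 0 0 0" --pt "0 0 0 0.035 0 0 0" --pt "0 0 0 0.04 0 0 0" --pt "0 0 0 0.045 0 0 0" --pt "0 0 0 0.05 0 0 0" --pt "0 0 0 0.05 0 0 0"

```text
time: 8.4
ee_pos: [0.5099, -0.1563, 0.0074]
tcp_rot: [0.999, 0.035, -0.0, -0.0]
wrist_force: [0.2, -0.1, -0.2]
gripper_width: 0.0001
grasp_force: 0.0
```

At z=7 mm reported there is no contact, although the board top is at 10 mm. The real tip is therefore higher than reported, so I'll go a little lower and push.

>>> apply_moves --pt "0 0 0 0.01 0 0 0" --pt "0 0 0 0.02 0 0 0" --pt "0 0 0 0.03 0 0 0" --pt "0 0 0 0.04 0 0 0" --pt "0 0 0 0.05 0 0 0" --pt "0 0 -0.03 0.05 0 0 0" --pt "0 0 -0.08 0.05 0 0 0" --pt "0 0 -0.13 0.05 0 0 0" --pt "0 0 -0.17 0.05 0 0 0" --pt "0 0 -0.2 0.05 0 0 0"

```text
time: 9.4
ee_pos: [0.5072, -0.1155, -0.0023]
tcp_rot: [0.999, 0.036, 0.0, 0.0]
wrist_force: [-0.2, -1.5, -0.0]
gripper_width: 0.0008
grasp_force: 0.7
```

Contact now, at about 2 N. I'll keep pushing.

>>> apply_moves --pt "0 0 -0.03 0 0 0 0" --pt "0 0 -0.06 0 0 0 0" --pt "0 0 -0.09 0 0 0 0" --pt "0 0 -0.12 0 0 0 0" --pt "0 0 -0.15 0 0 0 0" --pt "0 0 -0.18 0 0 0 0" --pt "0 0 -0.21 0 0 0 0" --pt "0 0 -0.23 0 0 0 0" --pt "0 0 -0.24 0 0 0 0" --pt "0 0 -0.25 0 0 0 0"

```text
time: 10.4
ee_pos: [0.5038, -0.0664, -0.0024]
tcp_rot: [0.999, 0.035, 0.0, 0.0]
wrist_force: [0.2, -2.0, 1.4]
gripper_width: 0.0001
grasp_force: 0.9
```

>>> apply_moves --pt "0 0 -0.01 0 0 0 0" --pt "0 0 -0.02 0 0 0 0" --pt "0 0 -0.03 0 0 0 0" --pt "0 0 -0.04 0 0 0 0" --pt "0 0 -0.045 0 0 0 0" --pt "0 0 -0.05 0 0 0 0" --pt "0 0 -0.055 0 0 0 0" --pt "0 0 -0.06 0 0 0 0" --pt "0 0 -0.065 0 0 0 0" --pt "0 0 -0.065 0 0 0 0"

```text
time: 11.4
ee_pos: [0.5028, -0.0535, -0.0025]
tcp_rot: [0.999, 0.035, 0.0, -0.0]
wrist_force: [0.5, -0.9, 1.1]
gripper_width: 0.0005
grasp_force: 0.5
```

>>> apply_moves --pt "0 0 -0.005 0 0 0 0" --pt "0 0 -0.01 0 0 0 0" --pt "0 0 -0.015 0 0 0 0" --pt "0 0 -0.02 0 0 0 0" --pt "0 0 -0.025 0 0 0 0" --pt "0 0 -0.03 0 0 0 0" --pt "0 0 -0.035 0 0 0 0" --pt "0 0 -0.04 0 0 0 0" --pt "0 0 -0.04 0 0 0 0" --pt "0 0 -0.04 0 0 0 0"

```text
time: 12.4
ee_pos: [0.5029, -0.0526, -0.0023]
tcp_rot: [0.999, 0.038, 0.001, 0.006]
wrist_force: [-1.1, -28.4, -0.4]
gripper_width: 0.0007
grasp_force: 13.8
```

The tray is firmly home, with 28 N against its stop. Now I'll back off and lift.

>>> apply_moves --pt "0 0 0.05 0 0 0 0" --pt "0 0 0.12 0 0 0 0" --pt "0 0 0.15 -0.04 0 0 0" --pt "0 0 0.15 -0.15 0 0 0" --pt "0 0 0.15 -0.3 0 0 0" --pt "0 0 0.15 -0.45 0 0 0" --pt "0 0 0.15 -0.6 0 0 0" --pt "0 0 0.15 -0.75 0 0 0" --pt "0 0 0.15 -0.88 0 0 0" --pt "0 0 0.15 -1.0 0 0 0"

```text
time: 13.4
ee_pos: [0.5043, -0.0751, 0.1996]
tcp_rot: [0.999, 0.035, 0.001, -0.0]
wrist_force: [0.6, -0.1, 0.5]
gripper_width: 0.0003
grasp_force: 0.0
```

```bash
python3 - <<'E'
from h import *
a=telemetry.read_state(); e=a['ee_pos']; print(a['time'],e,w2d(e),a['wrist_force'])
print(rel(e,4.0,list(d2w(-.138,.15))+[e[2]]))
t=snap('scene','s5'); cv2.imwrite('pics/c5.png',cv2.resize(t['color'][140:260,200:350,::-1],None,fx=5,fy=5,interpolation=2))
print((proj(t,[list(d2w(-.175,-.076))+[.05],list(d2w(-.077,-.076))+[.05],e])-[200,140])*5)
E
```

```text
13.4 [ 0.50431022 -0.07512798  0.1995961 ] [-0.13582054 -0.10751552] [ 0.62971532 -0.09961584  0.501108  ]
[-0.0108973 -1.2875776 -0.       ]
[[268.39647043 355.35282011]
 [393.24777022 436.89224031]
 [276.44553538 287.08689913]]
```

View pics/c5.png

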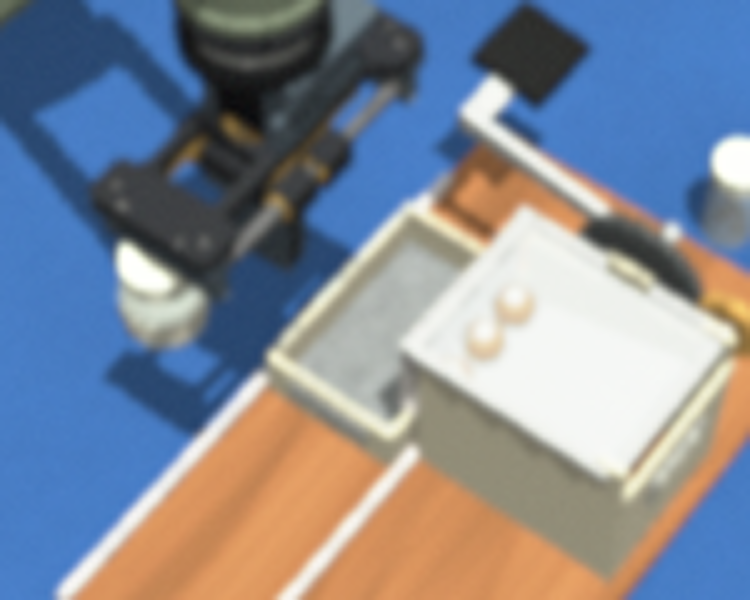

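The tray end sits exactly at the predicted home corners, (268,355) and (393,437). Next I'll move over the pad.

>>> apply_moves --pt "0 0 -0.06 0 0 0 0" --pt "0 0 -0.16 0 0 0 0" --pt "0 0 -0.28 0 0 0 0" --pt "0 0 -0.4 0 0 0 0" --pt "0 0 -0.52 0 0 0 0" --pt "0 0 -0.64 0 0 0 0" --pt "0 0 -0.76 0 0 0 0" --pt "0 -0.01 -0.86 0 0 0 0" --pt "0 -0.01 -0.95 0 0 0 0" --pt "0 -0.01 -1.0 0 0 0 0"

```text
time: 14.45
ee_pos: [0.4867, 0.1256, 0.196]
tcp_rot: [0.999, 0.036, -0.002, -0.0]
wrist_force: [-0.6, 0.7, -0.4]
gripper_width: 0.0007
grasp_force: 0.0
```

>>> apply_moves --pt "0 0 -0.05 0 0 0 0" --pt "0 0 -0.12 0 0 0 0" --pt "0 0 -0.2 0 0 0 0" --pt "0 0 -0.26 0 0 0 0" --pt "0 0 -0.29 0 0 0 0" --pt "0 0 -0.29 0.04 0 0 0" --pt "0 0 -0.29 0.09 0 0 0" --pt "0 0 -0.29 0.13 0 0 0" --pt "0 0 -0.29 0.15 0 0 0" --pt "0 0 -0.29 0.16 0 0 0"

```text
time: 15.45
ee_pos: [0.4839, 0.1812, 0.1647]
tcp_rot: [0.999, 0.035, -0.001, 0.0]
wrist_force: [-0.0, -0.0, 0.2]
gripper_width: 0.0004
grasp_force: 0.0
```

>>> apply_moves --pt "0 0 0 0.02 0 0 0" --pt "0 0 0 0.04 0 0 0" --pt "0 0 0 0.06 0 0 0" --pt "0 0 0 0.08 0 0 0" --pt "0 0 0 0.1 0 0 0" --pt "0 0 0 0.12 0 0 0" --pt "0 0 0 0.14 0 0 0" --pt "0 0 0 0.16 0 0 0" --pt "0 0 0 0.17 0 0 0" --pt "0 0 0 0.18 0 0 0"

```text
time: 16.45
ee_pos: [0.4843, 0.1817, 0.1293]
tcp_rot: [0.999, 0.035, 0.0, 0.0]
wrist_force: [-0.3, 0.4, 0.3]
gripper_width: 0.0
grasp_force: 0.0
```

>>> apply_moves --pt "0 0 0 0.01 0 0 0" --pt "0 0 0 0.02 0 0 0" --pt "0 0 0 0.03 0 0 0" --pt "0 0 0 0.04 0 0 0" --pt "0 0 0 0.05 0 0 0" --pt "0 0 0 0.06 0 0 0" --pt "0 0 0 0.07 0 0 0" --pt "0 0 0 0.08 0 0 0" --pt "0 0 0 0.09 0 0 0" --pt "0 0 0 0.1 0 0 0"

```text
time: 17.45
ee_pos: [0.4841, 0.1816, 0.1093]
tcp_rot: [0.999, 0.035, -0.0, 0.0]
wrist_force: [-2.3, -0.0, 4.4]
gripper_width: 0.0002
grasp_force: 1.9
```

Pressing at 4.4 N. I'll continue down.

>>> apply_moves --pt "0 0 0 0.01 0 0 0" --pt "0 0 0 0.02 0 0 0" --pt "0 0 0 0.03 0 0 0" --pt "0 0 0 0.04 0 0 0" --pt "0 0 0 0.05 0 0 0" --pt "0 0 0 0.06 0 0 0" --pt "0 0 0 0.07 0 0 0" --pt "0 0 0 0.08 0 0 0" --pt "0 0 0 0.09 0 0 0" --pt "0 0 0 0.1 0 0 0"

```text
time: 18.45
ee_pos: [0.4839, 0.1816, 0.0894]
tcp_rot: [0.999, 0.035, -0.0, 0.0]
wrist_force: [-4.5, -0.3, 5.7]
gripper_width: 0.0003
grasp_force: 2.8
```

>>> apply_moves --pt "0 0 0 0.006 0 0 0" --pt "0 0 0 0.012 0 0 0" --pt "0 0 0 0.018 0 0 0" --pt "0 0 0 0.024 0 0 0" --pt "0 0 0 0.03 0 0 0" --pt "0 0 0 0.036 0 0 0" --pt "0 0 0 0.042 0 0 0" --pt "0 0 0 0.048 0 0 0" --pt "0 0 0 0.054 0 0 0" --pt "0 0 0 0.06 0 0 0"

```text
time: 19.45
ee_pos: [0.4847, 0.1817, 0.078]
tcp_rot: [0.999, 0.035, 0.001, 0.0]
wrist_force: [-4.5, -2.0, 14.6]
gripper_width: 0.0001
grasp_force: 7.2
```

```bash
python3 - <<'E'
from h import *
a=telemetry.read_state(); e=a['ee_pos']; print(a['time'],e,w2d(e),a['wrist_force'])
t=snap('scene','s6'); cv2.imwrite('pics/c6.png',cv2.resize(t['color'][120:240,200:350,::-1],None,fx=5,fy=5,interpolation=2))
E
```

```text
19.45 [0.48471729 0.18167881 0.07795391] [-0.1374518   0.15003243] [-4.49937608 -1.97834277 14.61271274]
```

View pics/c6.png

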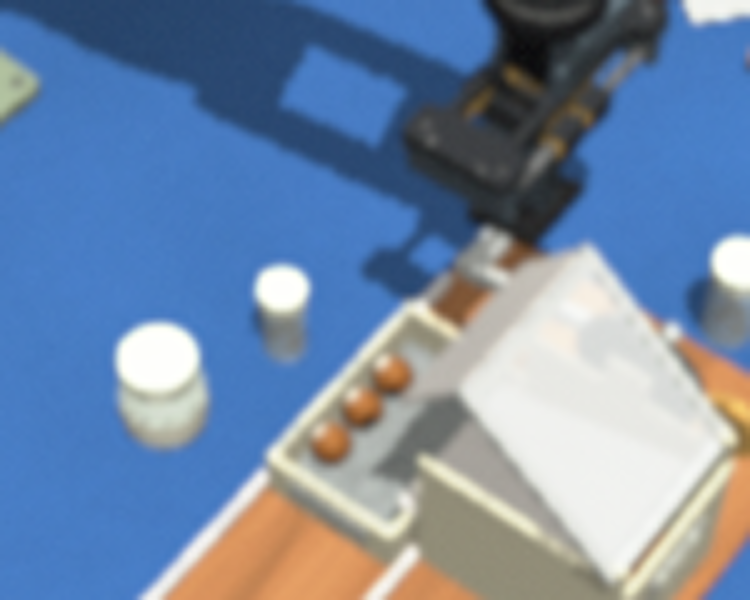

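The lid is fully open and the lever is on its stop (14.6 N). All three eyes are in the tray, at (330,440), (362,405) and (391,375). I'll ease up slowly.

>>> apply_moves --pt "0 0 0 -0.01 0 0 0" --pt "0 0 0 -0.02 0 0 0" --pt "0 0 0 -0.03 0 0 0" --pt "0 0 0 -0.04 0 0 0" --pt "0 0 0 -0.05 0 0 0" --pt "0 0 0 -0.06 0 0 0" --pt "0 0 0 -0.07 0 0 0" --pt "0 0 0 -0.08 0 0 0" --pt "0 0 0 -0.09 0 0 0" --pt "0 0 0 -0.1 0 0 0"

```text
time: 20.5
ee_pos: [0.4844, 0.1816, 0.0977]
tcp_rot: [0.999, 0.035, 0.0, 0.0]
wrist_force: [-3.2, -0.1, 5.5]
gripper_width: 0.0007
grasp_force: 2.5
```

>>> apply_moves --pt "0 0 0 -0.01 0 0 0" --pt "0 0 0 -0.02 0 0 0" --pt "0 0 0 -0.03 0 0 0" --pt "0 0 0 -0.04 0 0 0" --pt "0 0 0 -0.05 0 0 0" --pt "0 0 0 -0.06 0 0 0" --pt "0 0 0 -0.07 0 0 0" --pt "0 0 0 -0.08 0 0 0" --pt "0 0 0 -0.09 0 0 0" --pt "0 0 0 -0.1 0 0 0"

```text
time: 21.5
ee_pos: [0.4848, 0.1819, 0.1178]
tcp_rot: [0.999, 0.035, 0.001, -0.0]
wrist_force: [2.1, 0.2, 3.4]
gripper_width: 0.0005
grasp_force: 1.5
```

>>> apply_moves --pt "0 0 0 -0.008 0 0 0" --pt "0 0 0 -0.016 0 0 0" --pt "0 0 0 -0.024 0 0 0" --pt "0 0 0 -0.032 0 0 0" --pt "0 0 0 -0.04 0 0 0" --pt "0 0 0 -0.048 0 0 0" --pt "0 0 0 -0.056 0 0 0" --pt "0 0 0 -0.064 0 0 0" --pt "0 0 0 -0.072 0 0 0" --pt "0 0 0 -0.08 0 0 0"

```text
time: 22.5
ee_pos: [0.4837, 0.1815, 0.1333]
tcp_rot: [0.999, 0.035, -0.001, 0.0]
wrist_force: [-0.7, -0.5, -0.6]
gripper_width: 0.0004
grasp_force: 0.0
```

Contact is off, with the lid shut. I'll retreat upwards and check.

>>> apply_moves --pt "0 0 0 -0.03 0 0 0" --pt "0 0 0 -0.08 0 0 0" --pt "0 0 0 -0.14 0 0 0" --pt "0 0 0 -0.2 0 0 0" --pt "0 0 0 -0.26 0 0 0" --pt "0 0 0 -0.32 0 0 0" --pt "0 0 0 -0.37 0 0 0" --pt "0 0 0 -0.4 0 0 0" --pt "0 0 0 -0.4 0 0 0" --pt "0 0 0 -0.4 0 0 0"

```text
time: 23.5
ee_pos: [0.484, 0.1816, 0.2132]
tcp_rot: [0.999, 0.035, -0.0, 0.0]
wrist_force: [-0.5, -0.0, 0.7]
gripper_width: 0.0004
grasp_force: 0.0
```

```bash
python3 - <<'E'
from h import *
t=snap('scene','s7'); cv2.imwrite('pics/c7.png',cv2.resize(t['color'][120:260,200:370,::-1],None,fx=4.2,fy=4.2,interpolation=2))
E
```

```text
(no output)
```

View pics/c7.png

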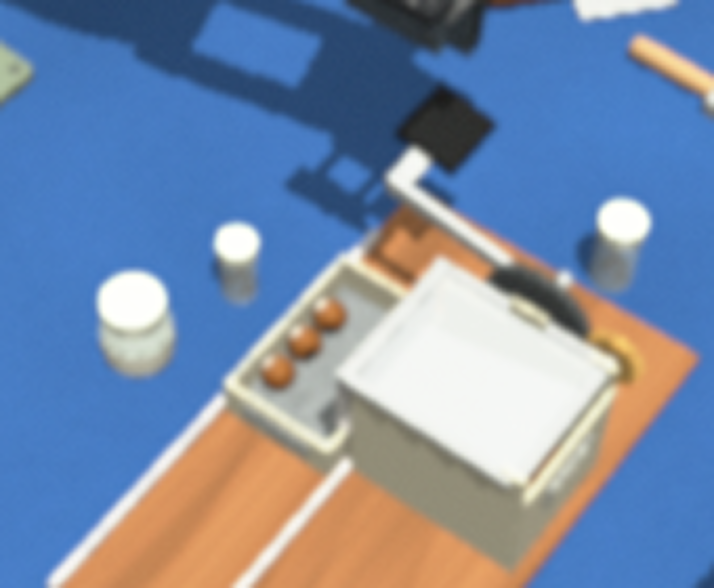

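The lid is shut, the tray is home, and the three eyes are in it at (278,371), (304,341) and (328,313). The jar and both vials are where they started.

```bash
python3 -c "from plant import ticket; print(ticket.finish_job())"
```

```text
the job is handed in; nothing more can be done
None
```

The job is done and handed in at about 23.5 s: tray home, all three eyes in it, lid eased shut; on my first push the fingers passed over the tray's rim (they sit about 30 mm higher than reported), so I backed off and pushed again lower.

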